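Tighten the hold-down thumbscrew of the loaded tube shaker

ROBOT

A 7-joint arm with a two-finger parallel gripper is mounted at the origin on the work surface. World frame = base frame: x ahead of the robot, y to its left, z up, the work surface at z = 0. Lengths are in m, angles in rad, forces in N, time in s.
With the tool pointing down it reaches from about 0.4 to 0.85 m from the base axis. Payload 4.5 kg.
Tool frame: the origin (TCP) lies at the very end of the fingers, on their centre line; the grasp point (between the pads) lies 19 mm behind it (tcp_to_grasp is the z of the grasp point in the tool frame, in m); z points along the fingers, y is the line along which they close (so a half turn about z gives the same grasp; the last joint's range is limited). The gripper opens to 88 mm and grips with 3 to 60 N. Pads are 18 mm wide; open, the fingers measure 123 mm over their backs; the gripper's body (75 mm by 187 mm) begins 45 mm behind the grasp point.
Start: joints at [-1.291, 0.689, -0.195, 1.565, 0.157, 0.902, -0.215], TCP at [0.152, 0.606, 0.239] pointing down, gripper open.
Joint ranges: [-3.01, 3.01], [-0.46, 2.08], [-1.47, 1.51], [0.13, 2.56], [-1, 4.14], [0.04, 2.09], [-2.66, 2.66]. Speed limits (rad/s): [2.57, 2.57, 3.14, 3.14, 3.14, 3.14, 3.14].

INTERFACE

Orientations are given as a unit quaternion [x, y, z, w].
In Python, from plant import * gives the robot as it stands. The module is installed in compiled form; this text tells all that it offers.
- The arm moves only by the shell command python3 -m jog 'ROWS' [OPENING] [FORCE]. ROWS is JSON, a list that holds one entry, the list of rows, each a list of 6 numbers: the shift along the tool's x, y, z in m, then the turn, a rotation vector about the tool's x, y, z in rad. In form: [[[dx, dy, dz, ax, ay, az], ...]]. A call has 1 to 12 rows; each row shifts and turns the commanded pose from where the row before left it, along the tool's axes as they then stand; what a row does not reach is not made up. A row lasts 1/8 s, in which the tool goes at most 62.5 mm and 10.7 degrees, less where a joint would pass 70% of its speed; a pose out of reach is approached as far as the arm can. A call with a gripper value outside its range is refused whole. OPENING is the finger opening in m, from 0 to 0.0881, set as the call begins (- or left out, the last holds). The fingers move at their own pace and stop on an object; FORCE is the grip in N (left out, the last holds). Time passes only in rows, so rows that do not move let the fingers close. It gives the time, the measured TCP pose, the force, the opening and the grip force at its end, in the units of the state.
- get_state(): the state, without advancing time (a new reading comes with each control period).
- snapshot(name): name is "side" or "top" or "wrist"; returns a dict with "frame" (480x640x3 uint8, red, green, blue), "mtx" (3x3 intrinsics, pixels), "xyz" and "orientation" of the camera in the world; the wrist camera has in their place "mount" (4x4, takes a point from camera to tool coordinates, whose origin is the TCP and whose axes are the flange's). Camera axes: x right, y down, z forward; pixel columns grow to the right and rows downward; lengths in m; the calibration is good to about 2 mm. A picture is of the moment at which its call begins: read the wrist's pose just before it. There is no depth.
- finish_job(): hands the job in; it is judged then, once.
The state is a dict: "clock": time; "q": joint angles; "qd": joint speeds; "joint_torque": joint torques, N m; "tool_pos": TCP position; "eef_rot": TCP orientation; "contact_force": force on the tool from outside, world axes, zero at the start; "moment": the same for the moment, N m; "opening": opening from 0.0 (shut) to 1.0 (fully open); "finger_force": force on a finger pad.
Only numpy, scipy, OpenCV 4.12 (cv2) and the standard library are available. Lean on these libraries where they do the work, as an engineer would, in place of code of your own. Each camera call takes 0.05 s, during which the arm holds its last target. There are 200 camera calls.

TASK

Two identical blue tube shakers stand on the bench; one carries the orange tube rack, the other is empty. Tighten the black knurled thumbscrew of the loaded shaker: turn it clockwise (seen from above) until it seats and the resistance rises, then stop without overtightening and let go. Leave the rack in its place and do not turn the empty shaker's thumbscrew.

Things in the scene. Friction and masses are not known exactly. Their poses are not given: they have to be found in the camera images.
- clamp_screw (a joint): Angle of the loaded shaker's thumbscrew, rad, grows clockwise from above (tightening). Starts at 0 to 0.75, seats at 1.30: one grasp does it. Below 1.30 a light drag of 0.05 N m, stays where left; at 1.30 it meets the seat washer and this angle stops growing. At the seat the white line on its head, centre to rim, points along the aluminium bar towards the rack.
- clamp_screw_seat (a joint): Twist of the black rubber seat washer (20 mm across, 3 mm thick) under that thumbscrew, rad, clockwise: about 0 until the screw seats. Turning on past the seat twists it, and the resistance climbs by 2.5 N m per rad (0.25 N m after 6 degrees); over 20 degrees (0.35) is overtightened. It springs back to 0 when the head is let go, the screw staying seated.
- clamp_screw_head (a point): Centre of that screw's round knurled black head, on its vertical axis at mid-height: grip here, across any diameter. Head 32 mm in diameter, 24 mm tall, highest thing on the shaker, this point 130 mm above the bench. A thin stem leaves 16 mm free between head and aluminium hold-down bar (22 x 100 mm, top 28 mm below this point). Height hardly changes. z up, x along the white line.
- tube_rack: Orange tube rack, 70 x 104 x 32 mm, with white, green and yellow tube caps 8 mm high; origin at the centre of its underside. Sits loose between low lips on the white tray of the loaded shaker (blue housing 150 x 140 mm, fixed to the bench), under the end of the hold-down bar; its centre is 70 mm from the screw's axis. It stays there.
- spare_screw_mark (a point): Rim end of the white line on the thumbscrew head of the other, empty shaker (same make, no rack), 15 mm from that screw's axis and 13 mm above its head's centre. That screw turns just as easily and is to be left as it is.

How it is judged:
By the outcome, as a careful person would: the job done as asked, in the order asked, and still so for the second after the job is handed in, with the robot touching nothing.
It also fails if it takes over 35 s, if anything falls off the work surface, if the arm or the gripper's body presses on something with over 40 N, if the wrist force passes 120 N, or if a joint passes its speed limit or range.

## Working session

There is one attempt and no reset: what is moved stays moved. The work goes in short steps, Python scripts to look and compute and a shell command to move; the robot and the scene stay as the last step left them, time stands still between calls to the robot, and variables do not carry over. Pictures are saved under pics/ and viewed, at most 10 in all, crops included, and the job is handed in when it is done.

```bash
mkdir -p pics
python3 - <<'E'
from plant import *
import cv2,numpy as np
s=get_state();print({k:np.round(v,4).tolist() for k,v in s.items()})
for n in("top","side"):
    c=snapshot(n);cv2.imwrite(f"pics/{n}0.png",c["frame"][:,:,::-1]);print(n,{k:np.round(v,4).tolist() for k,v in c.items() if k!="frame"})
E
```

```text
{'clock': 0.0, 'q': [-1.2912, 0.69, -0.1945, 1.5664, 0.1573, 0.9025, -0.2151], 'qd': [-0.0002, 0.0004, -0.0012, -0.0003, 0.002, 0.0001, 0.0014], 'joint_torque': [-0.0001, -52.756, -1.2672, -15.3425, -0.0527, 0.0064, 0.0002], 'tool_pos': [0.152, 0.6056, 0.2379], 'eef_rot': [0.1225, 0.9925, -0.001, -0.0], 'contact_force': [0.4967, -0.325, 0.1772], 'moment': [-0.0583, -0.0462, 0.0125], 'finger_force': 0.0, 'opening': 1.002}
top {'mtx': [[480.1605, 0.0, 325.1427], [0.0, 480.1605, 241.827], [0.0, 0.0, 1.0]], 'xyz': [0.4143, -0.0009, 0.9217], 'orientation': [-0.6957, 0.7122, -0.0731, 0.0592]}
side {'mtx': [[500.1741, 0.0, 316.9398], [0.0, 500.1741, 226.6139], [0.0, 0.0, 1.0]], 'xyz': [0.4624, -0.499, 0.7036], 'orientation': [0.9268, -0.0771, 0.0386, -0.3655]}
```

View pics/top0.png

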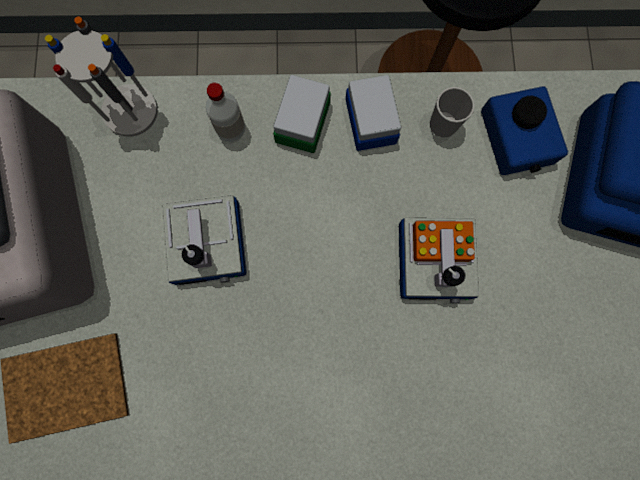

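View pics/side0.png

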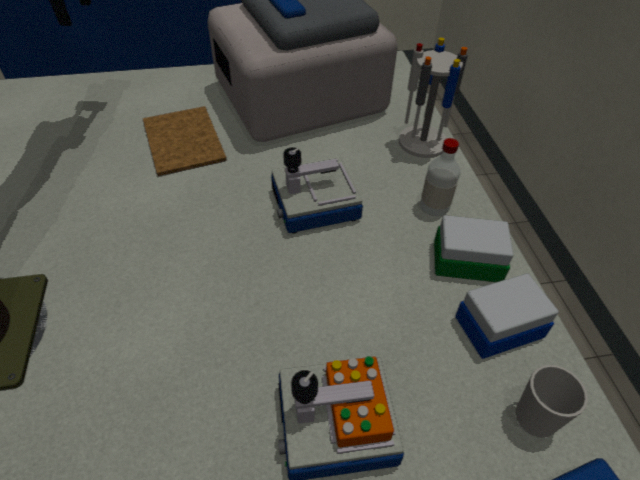

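The top picture shows the loaded shaker at right (head near (454,276), rack (445,240)) and the empty one at left (head near (193,254)). In the side picture the loaded head is near (305,386) and the empty shaker's head near (292,160).

```bash
cat > h.py <<'E'
import numpy as np,cv2
from scipy.spatial.transform import Rotation as R
def load(c): return c["mtx"],np.array(c["xyz"]),R.from_quat(c["orientation"]).as_matrix()
def ray(c,uv):
    K,p,M=load(c); d=M@np.linalg.inv(K)@[*uv,1]; return p,d/np.linalg.norm(d)
def onz(c,uv,z):
    p,d=ray(c,uv); return p+d*(z-p[2])/d[2]
def proj(c,X):
    K,p,M=load(c); v=K@M.T@(np.array(X)-p); return v[:2]/v[2]
E
python3 - <<'E'
from plant import *
from h import *
t=snapshot("top");s=snapshot("side")
a=t["frame"][216:306,390:490];b=s["frame"][340:430,265:365]
m=np.hstack([cv2.resize(x,(400,360),interpolation=cv2.INTER_CUBIC) for x in(a,b)])
cv2.imwrite("pics/crop1.png",m[:,:,::-1])
for z in(.118,.13,.142):print(z,onz(t,(454,276),z),onz(s,(305,386),z))
print(onz(t,(193,254),.13),onz(s,(292,160),.13))
E
```

```text
0.118 [ 0.50304964 -0.23483004  0.118     ] [ 0.50427032 -0.22358673  0.118     ]
0.13 [ 0.50172459 -0.23133719  0.13      ] [ 0.50341287 -0.22923068  0.13      ]
0.142 [ 0.50039953 -0.22784434  0.142     ] [ 0.50255542 -0.23487464  0.142     ]
[0.54845314 0.2018106  0.13      ] [0.54667078 0.19699153 0.13      ]
```

View pics/crop1.png

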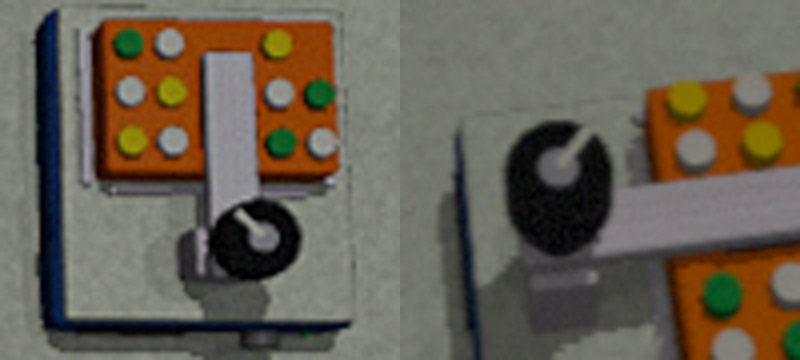

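The crop shows the loaded head: in the top view its hub is at about (456,275.5) and the line's rim end at (449.5,268). The bar runs from (448,266) to (447,229). In the side view the hub is at (304.2,381.8) and the rim end at (313.2,372.5).

Run:
```python
from plant import *
from h import *
from scipy.optimize import least_squares
t=snapshot("top");s=snapshot("side")
def tri(a,b):
    return least_squares(lambda X:np.r_[proj(t,X)-a,proj(s,X)-b],[.5,-.2,.14])
h=tri((456,275.5),(304.2,381.8));e=tri((449.5,268),(313.2,372.5))
print("hub",h.x,h.fun,"end",e.x,e.fun)
d=e.x-h.x;print("line",np.degrees(np.arctan2(d[1],d[0])))
b=onz(t,(447,229.25),.102)-onz(t,(448,266),.102);print("bar",np.degrees(np.arctan2(b[1],b[0])))
far=onz(t,(447,229.25),.102);c=far[:2]-h.x[:2];print("screw->bar end",np.degrees(np.arctan2(c[1],c[0])))
T=R.from_quat(get_state()["eef_rot"]).as_matrix();print(T.round(3));print("to go tool",T.T@(np.r_[h.x[:2],.25]-get_state()["tool_pos"]))
print(get_state()["clock"])
```

```text
hub [ 0.50180771 -0.23056462  0.14414573] [-0.04268221 -0.5485051  -0.3894827   0.08758728] end [ 0.51430753 -0.22073187  0.14440964] [-0.03573393 -0.51921859 -0.37204021  0.08619661]
line 38.189694446358935
bar -2.6306320181155134
screw->bar end -1.869779197562705
[[-0.97   0.243 -0.   ]
 [ 0.243  0.97  -0.001]
 [-0.    -0.001 -1.   ]]
to go tool [-0.54278012 -0.72639392 -0.01113034]
0.3
```

```bash
python3 -m jog '[[[-0.047,-0.033,-0.002,0,0,0],[-0.047,-0.033,-0.002,0,0,0],[-0.047,-0.033,-0.002,0,0,0],[-0.047,-0.033,-0.002,0,0,0],[-0.047,-0.033,-0.002,0,0,0],[-0.047,-0.033,-0.002,0,0,0],[-0.047,-0.033,-0.002,0,0,0],[-0.047,-0.033,-0.002,0,0,0],[0,0,0,0,0,0]]]' 0.088 30
cat > go.py <<'E'
from plant import *
from h import *
import sys
g=np.array([float(a) for a in sys.argv[1:4]])
s=get_state();T=R.from_quat(s["eef_rot"]).as_matrix()
print("t",s["clock"],"pos",np.round(s["tool_pos"],4),"q",np.round(s["q"],2),"z",T[:,2].round(4),"yaw y",np.degrees(np.arctan2(T[1,1],T[0,1])).round(2))
print("to go",(T.T@(g-s["tool_pos"])).round(4),"F",np.round(s["contact_force"],2),"M",np.round(s["moment"],3))
E
python3 go.py .502 -.2305 .2
```

```text
clock: 1.42
tool_pos: [0.4562, 0.2533, 0.2546]
eef_rot: [0.128, 0.992, -0.001, 0.001]
contact_force: [0.4, 0.2, -0.4]
opening: 1.003
finger_force: 0.0
t 1.425 pos [0.4562 0.2533 0.2546] q [-0.44  0.54 -0.25  1.85  0.18  0.77  0.53] z [ 0.0019 -0.0027 -1.    ] yaw y 75.32
to go [-0.1668 -0.4563  0.056 ] F [ 0.37  0.2  -0.43] M [ 0.02   0.097 -0.016]
```

```bash
python3 -m jog '[[[-0.0185,-0.0507,0.004,0,0,0],[-0.0185,-0.0507,0.004,0,0,0],[-0.0185,-0.0507,0.004,0,0,0],[-0.0185,-0.0507,0.004,0,0,0],[-0.0185,-0.0507,0.004,0,0,0],[-0.0185,-0.0507,0.004,0,0,0],[-0.0185,-0.0507,0.004,0,0,0],[-0.0185,-0.0507,0.004,0,0,0],[-0.0185,-0.0507,0.004,0,0,0],[0,0,0,0,0,0],[0,0,0,0,0,0]]]'
python3 go.py .502 -.2305 .112
python3 - <<'E'
from plant import *
from h import *
s=get_state();T=np.eye(4);T[:3,:3]=R.from_quat(s["eef_rot"]).as_matrix();T[:3,3]=s["tool_pos"]
c=snapshot("wrist");f=c["frame"].copy()
M=T@c["mount"];print(np.round(c["mount"],4).tolist(),np.round(c["mtx"],2).tolist())
for p in([.502,-.2305,.142],):
    v=c["mtx"]@(np.linalg.inv(M)@np.r_[p,1])[:3];v=v[:2]/v[2];print(v);cv2.drawMarker(f,tuple(int(round(a)) for a in v),(255,0,0),0,12,1)
cv2.imwrite("pics/w1.png",f[:,:,::-1])
E
```

```text
clock: 2.8
tool_pos: [0.5033, -0.2226, 0.2186]
eef_rot: [0.122, 0.993, 0.001, -0.0]
contact_force: [-0.1, 0.5, -0.7]
opening: 0.999
finger_force: 0.0
t 2.8 pos [ 0.5033 -0.2226  0.2186] q [ 0.51  0.63 -0.29  1.81  0.25  0.74  1.41] z [-0.      0.0016 -1.    ] yaw y 76.0
to go [-0.0007 -0.0081  0.1066] F [-0.12  0.46 -0.71] M [ 0.03   0.023 -0.028]
[[0.0008, -0.9585, -0.2851, 0.0748], [1.0, 0.0007, 0.0004, 0.0014], [-0.0002, -0.2851, 0.9585, -0.1453], [0.0, 0.0, 0.0, 1.0]] [[355.67, 0.0, 318.64], [0.0, 355.67, 243.04], [0.0, 0.0, 1.0]]
[304.12348517 256.85216655]
```

View pics/w1.png

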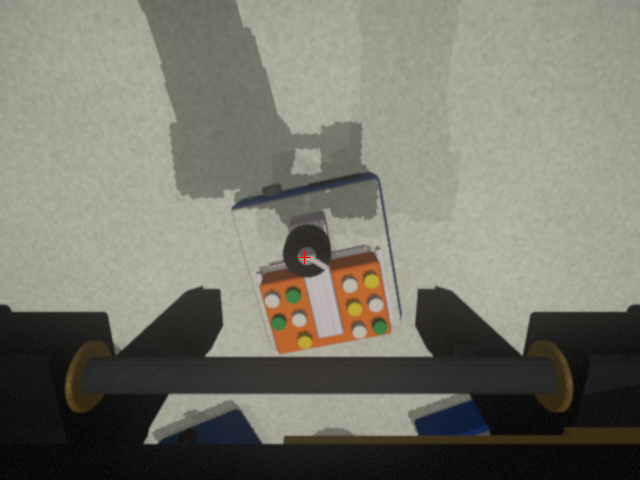

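The wrist view shows the hub at about (306,256), against a prediction of (304,257), so the fix is good to about 1 mm. The line's rim end is near (326,269). The fingers straddle the head freely, so I'll descend.

```bash
python3 -m jog '[[[-0.001,-0.007,0,0,0,0],[0,0,0.027,0,0,0],[0,0,0.027,0,0,0],[0,0,0.027,0,0,0],[0,0,0.025,0,0,0],[0,0,0,0,0,0],[0,0,0,0,0,0]]]'
python3 go.py .502 -.230 .112
```

```text
clock: 3.72
tool_pos: [0.503, -0.2312, 0.1136]
eef_rot: [0.122, 0.993, -0.0, 0.001]
contact_force: [0.1, -0.2, 0.1]
opening: 1.0
finger_force: 0.0
t 3.725 pos [ 0.503  -0.2312  0.1136] q [ 0.48  0.78 -0.22  1.89  0.33  0.5   1.36] z [ 1.2e-03 -2.0e-04 -1.0e+00] yaw y 75.96
to go [0.0012 0.0009 0.0016] F [ 0.06 -0.17  0.08] M [-0.032  0.029  0.018]
```

```bash
python3 -m jog '[[[0.001,0.001,0.0015,0,0,0],[0,0,0,0,0,0],[0,0,0,0,0,0],[0,0,0,0,0,0],[0,0,0,0,0,0],[0,0,0,0,0,0],[0,0,0,0,0,0],[0,0,0,0,0,0]]]' 0.02 30
python3 go.py .502 -.230 .112
```

```text
clock: 4.72
tool_pos: [0.5015, -0.2303, 0.1112]
eef_rot: [0.123, 0.992, -0.0, 0.0]
contact_force: [1.0, -0.8, -0.1]
opening: 0.354
finger_force: 30.0
t 4.725 pos [ 0.5015 -0.2303  0.1112] q [ 0.48  0.79 -0.22  1.89  0.33  0.5   1.36] z [-0. -0. -1.] yaw y 75.91
to go [-0.0004  0.0004 -0.0008] F [ 1.03 -0.76 -0.08] M [-0.049  0.027 -0.011]
```

```bash
python3 -m jog '[[[0,0,0,0,0,0.11],[0,0,0,0,0,0.11],[0,0,0,0,0,0.11],[0,0,0,0,0,0.11],[0,0,0,0,0,0.11],[0,0,0,0,0,0]]]'
python3 go.py .502 -.230 .112
```

```text
clock: 5.48
tool_pos: [0.5018, -0.2298, 0.1112]
eef_rot: [0.387, 0.922, 0.0, 0.0]
contact_force: [-0.7, 0.6, 0.2]
opening: 0.35
finger_force: 30.0
t 5.475 pos [ 0.5018 -0.2298  0.1112] q [ 0.39  0.78 -0.08  1.9   0.12  0.47  1.  ] z [ 2.e-04  1.e-04 -1.e+00] yaw y 44.5
to go [-0.0002  0.     -0.0008] F [-0.71  0.59  0.19] M [ 0.064 -0.09   0.018]
```

```bash
for i in 1; do python3 -m jog '[[[0,0,0,0,0,0.06],[0,0,0,0,0,0.06],[0,0,0,0,0,0]]]' >/dev/null; python3 go.py .502 -.230 .112; done; python3 -m jog '[[[0,0,0,0,0,0.05],[0,0,0,0,0,0]]]' >/dev/null; python3 go.py .502 -.230 .112
```

```text
t 5.85 pos [ 0.5019 -0.2298  0.1112] q [ 0.38  0.78 -0.05  1.9   0.08  0.46  0.93] z [ 4.e-04  4.e-04 -1.e+00] yaw y 37.69
to go [-0.0002 -0.     -0.0008] F [1.18 1.28 0.12] M [ 0.198 -0.122  0.082]
t 6.1 pos [ 0.5019 -0.2298  0.1112] q [ 0.37  0.78 -0.04  1.9   0.06  0.46  0.9 ] z [ 5.e-04  5.e-04 -1.e+00] yaw y 34.7
to go [-0.0002 -0.     -0.0008] F [1.48 1.36 0.42] M [ 0.271 -0.336  0.03 ]
```

```bash
python3 -m jog '[[[0,0,0,0,0,0.05],[0,0,0,0,0,0]]]' >/dev/null; python3 go.py .502 -.230 .112; for k in 1 2 3 4 5 6; do python3 -c "
from plant import *
snapshot('top');print(get_state()['moment'].round(3) if hasattr(get_state()['moment'],'round') else get_state()['moment'])"; done
```

```text
t 6.35 pos [ 0.5019 -0.2298  0.1112] q [ 0.36  0.78 -0.02  1.9   0.04  0.46  0.87] z [ 6.e-04  3.e-04 -1.e+00] yaw y 31.79
to go [-0.0002 -0.     -0.0008] F [2.89 2.97 0.6 ] M [ 0.508 -0.476  0.06 ]
[ 0.472 -0.459  0.011]
[ 0.546 -0.466  0.08 ]
[ 0.554 -0.447  0.087]
[ 0.585 -0.527  0.019]
[ 0.63  -0.578  0.021]
[ 0.62  -0.58   0.006]
```

Run:
```python
from plant import *
from h import *
c=snapshot("wrist");t=snapshot("side")
a=c["frame"][200:440,160:480];b=t["frame"][340:430,245:365]
cv2.imwrite("pics/w2.png",np.hstack([cv2.resize(a,(400,300)),cv2.resize(b,(400,300),interpolation=cv2.INTER_CUBIC)])[:,:,::-1])
```

```text
(no output)
```

View pics/w2.png

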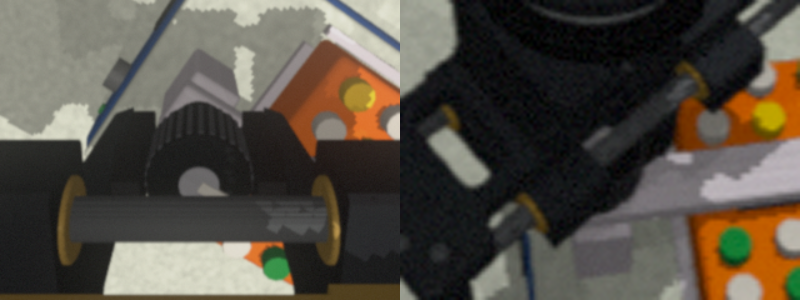

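The wrist view shows the fingers square on the head, with the line leaving the hub at crop (198,184) to the right and slightly down, about along the bar. It is near the seat, so I'll go on in small steps with averaged torque.

```bash
cat > mz.py <<'E'
from plant import *
from h import *
m=[]
for i in range(8): snapshot("top");m.append(get_state()["moment"])
s=get_state();T=R.from_quat(s["eef_rot"]).as_matrix()
print(s["clock"],"M",np.mean(m,0).round(3),"F",np.round(s["contact_force"],1),"yaw",np.degrees(np.arctan2(T[1,1],T[0,1])).round(2),"q7",np.round(s["q"][6],3))
E
python3 -m jog '[[[0,0,0,0,0,0.04],[0,0,0,0,0,0]]]' >/dev/null; python3 mz.py
```

```text
7.4 M [ 0.804 -0.715  0.046] F [ 3.2  4.2 -1.6] yaw 29.5 q7 0.841
```

```bash
python3 -m jog '[[[0,0,0,0,0,0.04],[0,0,0,0,0,0]]]' >/dev/null; python3 mz.py
```

```text
8.05 M [ 0.8   -0.748  0.123] F [ 3.7  3.7 -0.4] yaw 27.22 q7 0.816
```

```bash
python3 -m jog '[[[0,0,0,0,0,0.03],[0,0,0,0,0,0]]]' >/dev/null; python3 mz.py
```

```text
8.7 M [ 0.774 -0.726  0.18 ] F [ 3.9  3.9 -0.7] yaw 25.53 q7 0.797
```

```bash
python3 -m jog '[[[0,0,0,0,0,0.04],[0,0,0,0,0,0]]]' >/dev/null; python3 mz.py
```

```text
9.35 M [ 0.776 -0.749  0.279] F [ 2.9  4.4 -1.2] yaw 23.25 q7 0.773
```

The resistance climbs steadily at about 2.5 N m/rad, to 0.28 N m, so the screw is seated with about 0.1 rad of washer twist. I'll relieve the small side load, then let go.

```bash
python3 -m jog '[[[0.0003,0.0004,0,0,0,0],[0,0,0,0,0,0]]]' >/dev/null; python3 mz.py
```

```text
10.0 M [ 0.629 -0.783  0.277] F [ 3.7  4.1 -1.6] yaw 23.21 q7 0.772
```

```bash
python3 -m jog '[[[0.0005,0.0013,0,0,0,0],[0,0,0,0,0,0]]]' >/dev/null; python3 mz.py
```

```text
10.65 M [-0.181 -0.126  0.267] F [-0.1 -1.8  0.1] yaw 23.15 q7 0.77
```

Side load is gone. Now I'll open, rise, and move the arm clear for a look.

```bash
python3 -m jog '[[[0,0,0,0,0,0],[0,0,0,0,0,0],[0,0,0,0,0,0],[0,0,0,0,0,0],[0,0,0,0,0,0]]]' 0.06; python3 -m jog '[[[0,0,-0.02,0,0,0],[0,0,-0.03,0,0,0],[0,0,-0.04,0,0,0],[0,0,-0.04,0,0,0],[0,0,0,0,0,0]]]' ; python3 go.py .42 -.05 .25
```

```text
clock: 11.28
tool_pos: [0.5028, -0.2287, 0.1112]
eef_rot: [0.55, 0.835, 0.0, -0.0]
contact_force: [0.2, 0.2, -1.3]
opening: 0.68
finger_force: 0.0
clock: 11.9
tool_pos: [0.5046, -0.2296, 0.2441]
eef_rot: [0.551, 0.835, 0.001, 0.003]
contact_force: [0.4, 1.2, -0.0]
opening: 0.678
finger_force: 0.0
t 11.9 pos [ 0.5046 -0.2296  0.2441] q [ 0.33  0.58  0.03  1.79 -0.02  0.76  0.77] z [ 0.0062 -0.0023 -1.    ] yaw y 23.19
to go [ 0.1984 -0.007  -0.0068] F [ 0.42  1.17 -0.01] M [-0.052 -0.017 -0.012]
```

```bash
python3 -m jog '[[[0.045,0,0,0,0,0],[0.045,0,0,0,0,0],[0.045,0,0,0,0,0],[0.045,0,0,0,0,0],[0.04,0,0,0,0,0],[0,0,0,0,0,0],[0,0,0,0,0,0]]]'
python3 - <<'E'
from plant import *
from h import *
t=snapshot("top");s=snapshot("side")
a=t["frame"][216:306,390:490];b=s["frame"][340:430,265:365]
cv2.imwrite("pics/end.png",np.hstack([cv2.resize(x,(400,360),interpolation=cv2.INTER_CUBIC) for x in(a,b)])[:,:,::-1])
E
```

```text
clock: 12.78
tool_pos: [0.4162, -0.0271, 0.2408]
eef_rot: [0.551, 0.835, -0.0, -0.0]
contact_force: [-0.1, 0.2, 0.4]
opening: 0.683
finger_force: 0.0
```

View pics/end.png

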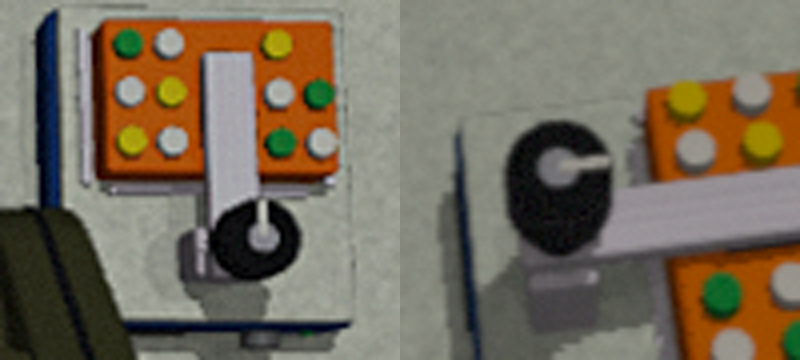

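The line now runs along the bar towards the rack: top crop from (264,238) to (262,200), side crop parallel to the bar. The rack has not moved, and the gripper touches nothing.

```bash
python3 -c "
from plant import *
print(finish_job())"
```

```text
the job is handed in; nothing more can be done
None
```

The loaded shaker's thumbscrew is seated: the white line points along the bar, and resistance rose to about 0.28 N m (roughly 0.1 rad past the seat) before I let go. The rack is still in place, the empty shaker's screw was not touched, and the job was handed in at about 13 s.

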